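# Reset the gap of a coupler's plate capacitor and lock it

## Robot

A 6-joint arm with a two-finger parallel gripper is mounted at the origin on the work surface. World frame = base frame: x ahead of the robot, y to its left, z up, the work surface at z = 0. Lengths are in m, angles in rad, forces in N, time in s.
With the tool pointing down it reaches from about 0.375 to 0.825 m from the base axis. Payload 5.5 kg.
Tool frame: the origin (TCP) lies midway between the tips of the shut fingers; the grasp point (between the pads) lies 19 mm behind it; z points along the fingers, y is the line along which they close (so a half turn about z gives the same grasp; the last joint's range is limited). The gripper opens to 85 mm and grips with 20 to 120 N. Pads are 22 mm wide; open, the fingers measure 114 mm over their backs; the gripper's body (76 mm by 85 mm) begins 54 mm behind the grasp point. The pads swing forward as they close: fully open they stand 13 mm farther back than shut.
Start: joints at [-1.221, 0.314, -0.047, 1.21, 0, 1.571], TCP at [0.206, -0.564, 0.194] pointing down, gripper open.
Joint ranges: [-2.67, 2.67], [-0.69, 1.73], [-1.03, 1.25], [-2.08, 2.16], [-1.42, 1.45], [-3.14, 3.14]. Speed limits (rad/s): [2.39, 2.39, 3.01, 3.14, 3.14, 3.14].

## Interface

Orientations are given as a rotation vector (axis times angle).
In Python, from plant import bot gives the robot as it stands.
- The arm moves only by the shell command python3 -m creep 'ROWS' [FORCE]. ROWS is JSON, a list that holds one entry, the list of rows, each a list of 7 numbers: the closure, from -1 (fully open) to 1 (shut), so that 0 is half open, then the shift along the world's x, y, z in cm, then the turn, a rotation vector about the world's x, y, z in rad. A call has 1 to 12 rows; each row shifts and turns the commanded pose from where the row before left it; what a row does not reach is not made up. A row lasts 1/10 s, in which the tool goes at most 50 mm and 8.59 degrees, less where a joint would pass 70% of its speed; a pose out of reach is approached as far as the arm can. A call is refused whole if a number of a shift passes 5 or a number of a turn 0.15, either way. A call with a gripper value outside its range is refused whole. The fingers move at their own pace and stop on an object; FORCE is the grip in N (left out, the last holds). Time passes only in rows, so rows that do not move let the fingers close. It gives the time, the measured TCP pose, the force, the opening and the grip force at its end, in the units of the state.
- bot.sense(): the state, without advancing time (a new reading comes with each control period).
- bot.read_camera(name): name is "side" or "top"; returns the picture (480x640x3 uint8, red, green, blue); there is no depth.
- bot.camera_model(name): a dict with "mtx" (3x3 intrinsics, pixels), "extrinsics" (4x4, takes a point from world to camera coordinates). Camera axes: x right, y down, z forward; pixel columns grow to the right and rows downward; lengths in m; the calibration is good to about 2 mm. A picture is of the moment at which its call begins. camera_model takes no time and is no camera call.
- bot.sign_off(): hands the job in; it is judged then, once.
The state is a dict: "t": time; "joints": joint angles; "dq": joint speeds; "tau": joint torques, N m; "position": TCP position; "tcp_rot": TCP orientation; "force": force on the tool from outside, world axes, zero at the start; "moment": the same for the moment, N m; "opening": finger opening in m; "finger_force": force on a finger pad.
Only numpy, scipy, OpenCV 4.12 (cv2) and the standard library are available. Lean on these libraries where they do the work, as an engineer would, in place of code of your own. Each camera call takes 0.05 s, during which the arm holds its last target. There are 200 camera calls.

## Task

On the antenna coupler, loosen the hexagonal lock nut, then turn the flat-headed spindle above it gently clockwise until you feel the two round plates just touch, and back it off a quarter turn so that they stand about 3 mm apart. Then retighten the lock nut firmly, but not with brute force, leave the gap as set, and let go; leave the other things where they are.

Things in the scene. Friction and masses are not known exactly. Their poses are not given: they have to be found in the camera images.
- coupler: Antenna coupler, fixed: aluminium base 160 x 240 x 12 mm; two ribbed white posts 124 mm apart carry a bridge 40 x 160 mm (64 wide in the middle), top 100 mm above the desk; on its middle a round steel boss 40 mm across. Origin at the middle of the base's underside; z up, y along the bridge. The upright axis of spindle, nut and plates passes through it.
- lock_nut: Brass hexagon nut round the spindle, 32 mm across flats, 20 mm high. Origin at its underside's centre, about 116 mm up; flats face own +-x and every 60 deg. Clockwise from above tightens. Starts tight; free after 0.6 rad of unscrewing, stop 1.9 rad further; moves 2 mm/rad. Meeting the washer, torque grows 1 to 2 N m/rad. Firm: 0.2 to 0.5 N m; under 0.12 slack, over 0.8 overtight. Stays as left.
- tab_washer: Steel washer 36 mm across, 4 mm thick, under the nut; two bent tabs, 29 mm from the axis, between lugs of the bridge (tops 115 mm up) stop it turning, so that the nut drags the spindle hardly at all. Origin at the centre of its underside, 112 mm up, z up.
- spindle: Steel adjuster through the nut; only turns. Its flat head is a bar 20 (own x) x 10 (own y) x 34 mm high, 28 to 62 mm above the origin; its foot is 4 mm above the tight nut's top. Origin on the axis, 112 mm up. Clockwise from above lowers the upper plate 2 mm/rad. Jammed while the nut is tight; else turns with 0.03 N m. When the plates touch, torque grows 1 N m/rad. Touch comes within 2.7 rad.
- upper_plate: Upper round aluminium plate under the bridge, 64 mm across, 4 mm thick; goes up and down with the spindle. Origin at the centre of its underside.
- lower_plate: Lower round aluminium plate on a white insulator, 64 mm across, 4 mm thick; height varies. Origin at the centre of its upper face: the gap is the upper plate's origin height less this one's. A light touch (0.05 to 0.15 N m at the spindle) is enough; over 0.3 N m bends the plates.
- spare_nut: Bystander: smaller brass nut, 24 mm across flats, 12 mm high, lying on the coupler's base. Origin at its underside.
- insulator: Bystander: loose white insulator, 28 mm across, 36 mm high, on the coupler's base. Origin at its underside.
- telegraph_key: Bystander: Morse key on a wooden base 130 x 75 mm, 50 mm high. Origin at its underside.
- mug: Bystander: white mug, 76 mm across, 90 mm high. Origin at its underside.
- screwdriver: Bystander: black screwdriver 200 mm long. Origin at its underside.
- headset: Bystander: black headset lying flat, about 180 x 190 mm, 28 mm high. Origin between the ear cups, at the underside.

How it is judged:
On the way, in this order (a step that is already met when the one before it is completed fails the run):
1. the lock nut is loose on its washer (contact force between lock_nut and tab_washer below 1.5 N), for 0.2 s.
2. the plates have been brought to touch, pressing with more than 10 N (0.02 N m at the spindle) (contact force between upper_plate and lower_plate above 10 N), for 0.05 s.
3. backed off to a gap of 2.2 to 4.2 mm (z of upper_plate in the frame of lower_plate between 0.0022 and 0.0042 m), for 0.2 s.
At the end, for the whole second after the job is handed in: The lock nut is tight, pressing on its washer with 22 to 170 N (about 0.12 to 0.8 N m of turning), and the plates stand 2.2 to 4.2 mm apart (all of step 3 and contact force between lock_nut and tab_washer above 22 N); the robot touches nothing.
It fails at once if the lock nut is overtightened (over 170 N on the washer, about 0.8 N m) (contact force between lock_nut and tab_washer above 170 N).
It fails at once if the plates are pressed together with more than 150 N (0.3 N m at the spindle) (contact force between upper_plate and lower_plate above 150 N).
It fails at once if a bystander is moved by more than 20 mm (distance of any of spare_nut, insulator, telegraph_key, mug, screwdriver, headset from where it was at the start of the episode above 0.02 m).
It also fails if it takes over 70 s, if anything falls off the work surface, if the arm or the gripper's body presses on something with over 40 N, if the wrist force passes 120 N, or if a joint passes its speed limit or range.

## Working session

There is one attempt and no reset: what is moved stays moved. The work goes in short steps, Python scripts to look and compute and a shell command to move; the robot and the scene stay as the last step left them, time stands still between calls to the robot, and variables do not carry over. Pictures are saved under pics/ and viewed, at most 10 in all, crops included, and the job is handed in when it is done.

```bash
ls; mkdir -p pics
python3 - <<'E'
from plant import bot
import cv2,numpy as np
print(bot.sense())
for n in("side","top"):
    im=bot.read_camera(n); cv2.imwrite(f"pics/{n}0.png",im[:,:,::-1]); m=bot.camera_model(n); print(n,m)
E
```

```text
pics
{'t': 0.0, 'joints': array([-1.22103088e+00,  3.14221283e-01, -4.80168157e-02,  1.21019874e+00,
        1.58685917e-05,  1.57083771e+00]), 'dq': array([ 1.43372011e-03,  1.49750698e-03,  6.00371053e-04, -7.70840189e-04,
        1.05551023e-03,  2.27592838e-05]), 'tau': array([ 1.37812818e-03, -5.39600945e+01,  3.39741004e+01,  1.95466838e-02,
        3.71777433e-04, -2.14541166e-05]), 'position': array([ 0.20540462, -0.56310143,  0.19356474]), 'tcp_rot': array([-3.09209150e+00, -5.46268471e-01,  4.23651809e-04]), 'force': array([-0.0766502 ,  0.44892877,  1.52577215]), 'moment': array([-0.01103503, -0.01385071, -0.01755394]), 'finger_force': 0.0, 'opening': 0.08558228239552218}
side {'mtx': array([[583.94073738,   0.        , 313.53571825],
       [  0.        , 583.94073738, 239.12016272],
       [  0.        ,   0.        ,   1.        ]]), 'extrinsics': array([[ 0.99850427, -0.05265014,  0.01473719, -0.54221776],
       [-0.03093319, -0.76627914, -0.64176274,  0.05842758],
       [ 0.04508169,  0.64034697, -0.76676163,  1.23704156],
       [ 0.        ,  0.        ,  0.        ,  1.        ]])}
top {'mtx': array([[554.22842349,   0.        , 324.31661386],
       [  0.        , 554.22842349, 235.6621008 ],
       [  0.        ,   0.        ,   1.        ]]), 'extrinsics': array([[ 0.05684408, -0.99836717,  0.005634  , -0.06089815],
       [-0.97699988, -0.0567874 , -0.20553934,  0.55579816],
       [ 0.20552367,  0.00617928, -0.97863264,  1.41969426],
       [ 0.        ,  0.        ,  0.        ,  1.        ]])}
```

View pics/side0.png

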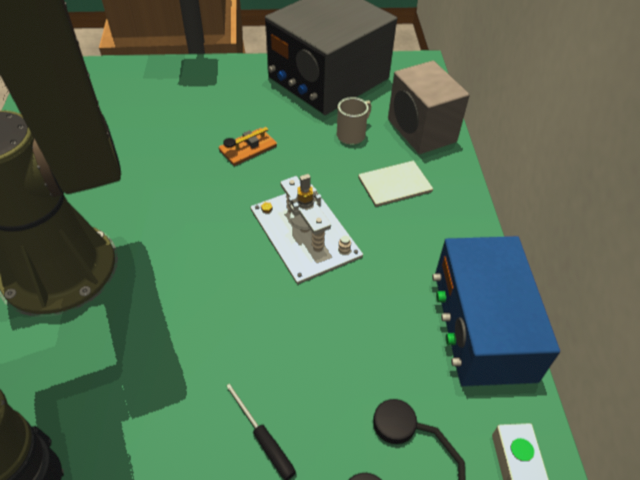

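View pics/top0.png

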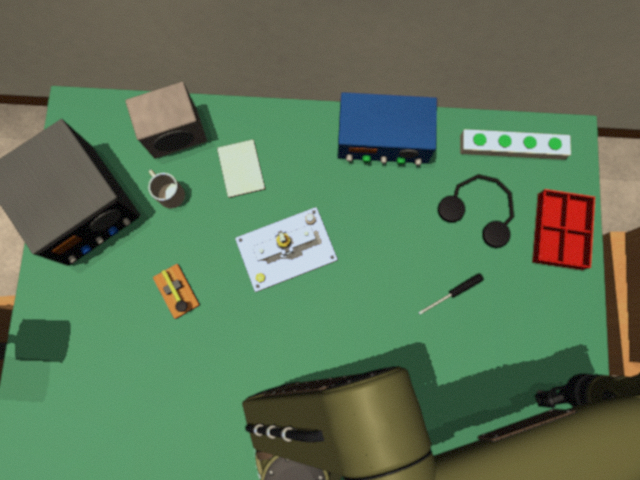

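The side view shows the coupler around (305,228), with its spindle head at about (305,183). In the top view the base is at (286,249) and the nut at (284,240). I'll zoom in on both.

Run:
```python
import cv2,numpy as np
a=cv2.imread("pics/side0.png")[160:290,240:370]; b=cv2.imread("pics/top0.png")[200:300,230:345]
r=lambda i,w,h:cv2.resize(i,(w,h),interpolation=cv2.INTER_CUBIC)
cv2.imwrite("pics/crop0.png",np.hstack([r(a[0:60,20:100],400,300),r(b[20:65,30:90],400,300)]))
cv2.imwrite("pics/crop1.png",np.hstack([r(a,390,390),r(b,400,390)]))
```

```text
(no output)
```

View pics/crop0.png

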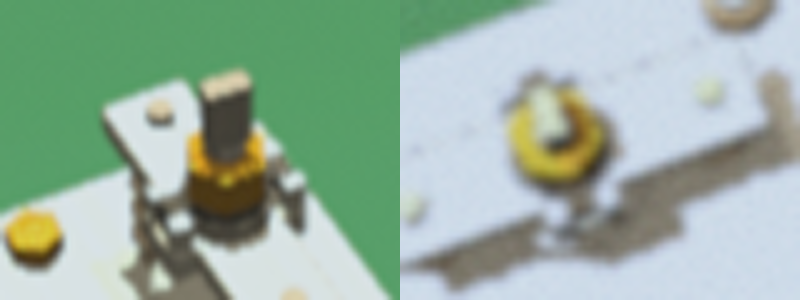

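View pics/crop1.png

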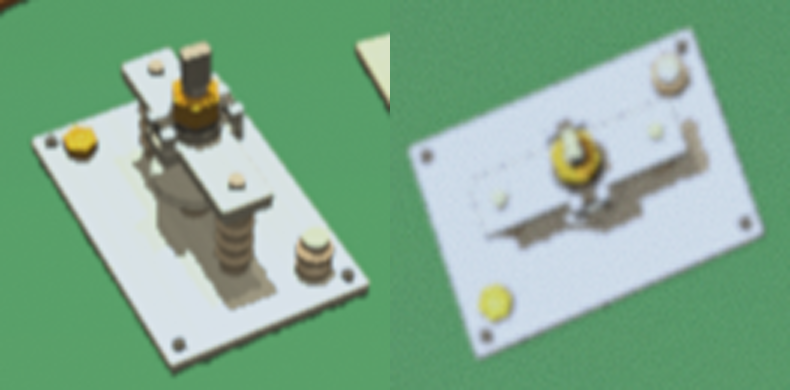

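The zoomed side view shows the head's top edge running from (300,177) to (310,174) in full-image pixels. The top view shows the base's corners at about (236,238), (316,207), (337,260) and (255,291). Next I'll average frames and fit the base first, then the axis, head yaw and nut yaw by model fitting.

```bash
cat > h.py <<'E'
import numpy as np,cv2
from scipy.optimize import least_squares
from plant import bot
M={n:bot.camera_model(n) for n in("side","top")}
def proj(n,P):
    m=M[n];E=m["extrinsics"];c=np.atleast_2d(P)@E[:3,:3].T+E[:3,3]
    p=c@m["mtx"].T
    return p[:,:2]/p[:,2:]
def back(n,uv,z):
    m=M[n];E=m["extrinsics"];R=E[:3,:3];o=-R.T@E[:3,3]
    d=R.T@np.linalg.solve(m["mtx"],[uv[0],uv[1],1]);return o+d*(z-o[2])/d[2]
def rot(a): c,s=np.cos(a),np.sin(a);return np.array([[c,-s],[s,c]])
E
python3 - <<'E'
from h import *
avg={}
for n in M:
    avg[n]=np.mean([bot.read_camera(n).astype(float) for _ in range(10)],0)
np.savez("avg.npz",**avg)
T=[(235.75,237.9),(316.3,207.2),(337.5,260.3),(255.3,291.5)]; S=[(251,207.3),(297.7,283.3),(362.7,256)]
tc=[back("top",p,.012) for p in T]; sc=[back("side",p,.012) for p in S]
print(np.round(tc,4),np.round(sc,4),sep="\n"); print("centre",np.mean(tc,0), [np.linalg.norm(tc[i]-tc[i-1]) for i in range(4)])
print("side centre",(sc[0]+sc[2])/2)
d=tc[1]-tc[0];print("yaw of y axis edge",np.degrees(np.arctan2(d[1],d[0])))
h=[back("side",(300,177),.174),back("side",(310,174),.174),back("side",(300.6,179.6),.174),back("side",(310.4,177.6),.174)]
print(np.round(h,4),np.mean(h,0))
for x,y in[(530,90),(550,82),(572,128),(548,145)]: print(back("top",(260+x/6.667-400/6.667,220+y/6.667),.174))
E
```

```text
[[ 0.5476  0.2138  0.012 ]
 [ 0.6475 -0.0017  0.012 ]
 [ 0.5016 -0.0684  0.012 ]
 [ 0.4039  0.1482  0.012 ]]
[[ 0.4069  0.145   0.012 ]
 [ 0.5063 -0.0731  0.012 ]
 [ 0.6481 -0.0072  0.012 ]]
centre [0.52514982 0.07297194 0.012     ] [np.float64(0.1580345700240434), np.float64(0.23756692807225313), np.float64(0.16035767994979563), np.float64(0.23753280123272588)]
side centre [0.52748092 0.06889273 0.012     ]
yaw of y axis edge -65.15412883802378
[[0.517  0.0725 0.174 ]
 [0.5376 0.0805 0.174 ]
 [0.518  0.0651 0.174 ]
 [0.5378 0.07   0.174 ]] [0.52760354 0.07202956 0.174     ]
[0.53303083 0.08044566 0.174     ]
[0.53646168 0.07332063 0.174     ]
[0.51969478 0.06401079 0.174     ]
[0.51283734 0.07234289 0.174     ]
```

Sizes match (158 x 238 against 160 x 240 mm) and the axis is near (0.526, 0.071). Now I'll fit the head and nut yaw by facet rendering.

```bash
cat > fit.py <<'E'
from h import *
from scipy.optimize import minimize
avg=np.load("avg.npz")
K=8
def prism(poly,z0,z1):
    n=len(poly);lo=np.c_[poly,np.full(n,z0)];hi=np.c_[poly,np.full(n,z1)]
    return [np.array([lo[i],lo[(i+1)%n],hi[(i+1)%n],hi[i]]) for i in range(n)]+[hi]
def hexa(a,r=.016/np.cos(np.pi/6)): t=a+np.pi/6+np.arange(6)*np.pi/3; return r*np.c_[np.cos(t),np.sin(t)]
def rect(a): return np.array([[.01,.005],[-.01,.005],[-.01,-.005],[.01,-.005]])@rot(a).T
def circ(r): t=np.arange(40)*np.pi/20; return r*np.c_[np.cos(t),np.sin(t)]
C=np.array([.5265,.071])
def faces(hy,ny):
    out=[]
    for nm,pol,z0,z1 in[("b",circ(.02),.1,.112),("w",circ(.018),.112,.116),("n",hexa(ny),.116,.136),("s",circ(.008),.136,.14),("h",rect(hy),.14,.174)]:
        F=prism(pol,z0,z1)
        for i,f in enumerate(F):
            out.append((nm if nm in"bws" and i<len(F)-1 else nm+str(i),f+np.r_[C,0]))
    return out
def resid(cam,hy,ny,off,which,ret=False):
    c=proj(cam,[[*C,.145]])[0].round().astype(int)-16;S=32
    lab=np.zeros((S*K,S*K),np.int32);names=["bg"];o=-np.linalg.inv(M[cam]["extrinsics"])[:3,:3]@np.zeros(3)+np.linalg.inv(M[cam]["extrinsics"])[:3,3]
    for nm,f in faces(hy,ny):
        nr=np.cross(f[1]-f[0],f[2]-f[0])
        if nr@(o-f[0])<=0: continue
        if nm not in names:names.append(nm)
        p=((proj(cam,f)+off-c+.5)*K-.5)
        cv2.fillPoly(lab,[np.round(p*16).astype(np.int32)],names.index(nm),shift=4)
    W=[]
    for i in range(len(names)):
        m=cv2.GaussianBlur((lab==i).astype(np.float32),(0,0),.6*K); W.append(cv2.resize(m,(S,S),interpolation=cv2.INTER_AREA).ravel())
    W=np.array(W).T
    keep=sum(W[:,i] for i,n in enumerate(names) if n[0] in which)>.25
    A=W[keep]; I=avg[cam][c[1]:c[1]+S,c[0]:c[0]+S].reshape(-1,3)[keep]
    x,*_=np.linalg.lstsq(np.vstack([A,.05*np.eye(A.shape[1])]),np.vstack([I,np.zeros((A.shape[1],3))]),rcond=None)
    return ((A@x-I)**2).sum()/len(I)
def best(cam,hy,ny,which,o0=(0,0)):
    r=minimize(lambda o:resid(cam,hy,ny,o,which),o0,method="Nelder-Mead",options=dict(initial_simplex=np.array(o0)+[[0,0],[1,0],[0,1]],xatol=.05,fatol=.5,maxiter=40));return r.fun,r.x
E
python3 - <<'E'
from fit import *
for d in range(0,48,6):
    a=np.radians(d);print("head",d,*[(round(f),x.round(1)) for f,x in(best(c,a,.4,"h") for c in M)])
for d in range(0,60,5):
    a=np.radians(d);print("nut",d,*[(round(f),x.round(1)) for f,x in(best(c,np.radians(22),a,"nh") for c in M)])
E
```

```text
head 0 (667, array([-0.1, -0.9])) (601, array([-2. , -0.1]))
head 6 (557, array([ 0.1, -1. ])) (446, array([-1.6,  0. ]))
head 12 (530, array([ 0.2, -1.2])) (364, array([-1.1, -0.2]))
head 18 (558, array([ 0.3, -0.9])) (185, array([-1.4, -0.1]))
head 24 (654, array([ 0.3, -1. ])) (1021, array([ 1. , -0.7]))
head 30 (705, array([ 0.2, -0.7])) (1160, array([ 0.7, -1.2]))
head 36 (577, array([ 0.3, -1.1])) (1135, array([ 1.8, -1.5]))
head 42 (617, array([ 0.2, -0.9])) (758, array([-1.7, -0.5]))
nut 0 (829, array([-0.2, -0.7])) (995, array([-1.4,  0. ]))
nut 5 (842, array([ 0.1, -0.8])) (1048, array([-1.6,  0. ]))
nut 10 (983, array([ 0. , -0.8])) (1059, array([-1.6, -0. ]))
nut 15 (1153, array([ 0. , -0.8])) (1078, array([-1.4, -0.1]))
nut 20 (1481, array([ 0.5, -0.6])) (1070, array([-1.4,  0.1]))
nut 25 (1581, array([ 0.6, -0.7])) (1037, array([-1.6, -0.1]))
nut 30 (1619, array([ 0.4, -0.2])) (1024, array([-1.4,  0. ]))
nut 35 (1627, array([ 0.5, -0.6])) (1028, array([-1.5,  0. ]))
nut 40 (1399, array([ 0.2, -0.4])) (1062, array([-1.4,  0.1]))
nut 45 (1224, array([ 0.2, -0.5])) (1063, array([-1.5,  0. ]))
nut 50 (1051, array([ 0.2, -0.5])) (1098, array([-1.5, -0.1]))
nut 55 (905, array([-0.1, -0.8])) (1123, array([-1.5, -0.3]))
```

Run:
```python
from fit import *
p0={c:proj(c,[[*C,.15]])[0] for c in M}; off={"side":np.array([.1,-.9]),"top":np.array([-1.45,-.05])}
r=least_squares(lambda q:np.r_[tuple(proj(c,[[*q,.15]])[0]-p0[c]-off[c] for c in M)],C);print("axis",r.x,r.fun)
for a in(10,14,16,18,20): print("head",a,[round(best(c,np.radians(a),.02,"h",off[c])[0]) for c in M])
for a in(-6,-4,-2,0,2,4,6): print("nut",a,[round(best(c,np.radians(17),np.radians(a),"nh",off[c])[0]) for c in M])
from scipy.spatial.transform import Rotation as R
s=bot.sense();print(s["position"],R.from_rotvec(s["tcp_rot"]).as_matrix().round(3))
```

```text
axis [0.52666483 0.07417452] [-0.08613638 -0.2019422   0.1839481  -0.08701897]
head 10 [557, 391]
head 14 [704, 247]
head 16 [644, 205]
head 18 [702, 174]
head 20 [665, 190]
nut -6 [947, 968]
nut -4 [882, 886]
nut -2 [861, 844]
nut 0 [824, 848]
nut 2 [815, 828]
nut 4 [831, 884]
nut 6 [863, 879]
[ 0.20563519 -0.56368151  0.19442483] [[ 0.939  0.343  0.   ]
 [ 0.343 -0.939 -0.   ]
 [ 0.     0.    -1.   ]]
```

The axis is at (0.5267, 0.0742), the head's long side at about 17°, and the nut flats at about 1° (mod 60). The tool x-yaw is 20° now and I want 31° for the nut, so I'll move above it.

```bash
python3 -m creep '[[[-1,2,4,0.2,0,0,0.012],[-1,2,4,0.2,0,0,0.012],[-1,2,4,0.2,0,0,0.012],[-1,2,4,0.2,0,0,0.012],[-1,2,4,0.2,0,0,0.012],[-1,2,4,0.2,0,0,0.012],[-1,2,4,0.2,0,0,0.012],[-1,2,4,0.2,0,0,0.012],[-1,2,4,0,0,0,0.012],[-1,2,4,0,0,0,0.012],[-1,2,4,0,0,0,0.012],[-1,2,4,0,0,0,0.012]]]' 40
python3 -m creep '[[[-1,2,4,0,0,0,0.012],[-1,2,4,0,0,0,0.012],[-1,2,4,0,0,0,0.012],[-1,2,4,0,0,0,0.012],[-1,0,0,0,0,0,0],[-1,0,0,0,0,0,0],[-1,0,0,0,0,0,0]]]'
cat > st.py <<'E'
from plant import bot
import numpy as np
from scipy.spatial.transform import Rotation as R
s=bot.sense();m=R.from_rotvec(s["tcp_rot"]).as_matrix()
print("t",round(s["t"],2),"pos",s["position"].round(4),"yaw",round(np.degrees(np.arctan2(m[1,0],m[0,0]))%360,2),"z",m[:,2].round(3),"F",s["force"].round(2),"M",s["moment"].round(3),"open",round(s["opening"]*1000,2),"ff",round(s["finger_force"],1),"q",s["joints"].round(2))
E
python3 st.py
```

```text
t: 2.3
position: [0.4462, -0.0819, 0.2107]
tcp_rot: [3.046, 0.769, 0.001]
force: [0.4, -0.4, -0.0]
opening: 0.0852
finger_force: 0.0
t: 3.0
position: [0.525, 0.0756, 0.2103]
tcp_rot: [3.027, 0.84, -0.001]
force: [-0.1, 0.3, 0.5]
opening: 0.0855
finger_force: 0.0
t 3.0 pos [0.525  0.0756 0.2103] yaw 31.01 z [-0.001 -0.    -1.   ] F [-0.08  0.29  0.48] M [-0.001 -0.051 -0.017] open 85.5 ff 0.0 q [ 0.14  0.18 -0.19  1.21 -0.    2.74]
```

```bash
python3 -m creep '[[[-1,0.07,-0.07,-2.5,0,0,0],[-1,0.08,-0.08,-2.5,0,0,0],[-1,0,0,-2.5,0,0,0],[-1,0,0,-1.0,0,0,0],[-1,0,0,-0.8,0,0,0],[0,0,0,0,0,0,0],[0,0,0,0,0,0,0],[0,0,0,0,0,0,0]]]' 40
python3 st.py
python3 -m creep '[[[0.4,0,0,0,0,0,0],[0.4,0,0,0,0,0,0],[0.4,0,0,0,0,0,0],[0.5,0,0,0,0,0,0],[0.6,0,0,0,0,0,0],[0.7,0,0,0,0,0,0],[0.8,0,0,0,0,0,0],[0.9,0,0,0,0,0,0],[1,0,0,0,0,0,0],[1,0,0,0,0,0,0]]]' 40
python3 st.py
```

```text
t: 3.8
position: [0.528, 0.0749, 0.1186]
tcp_rot: [3.027, 0.84, 0.003]
force: [0.1, 0.0, -0.0]
opening: 0.0441
finger_force: 0.0
t 3.8 pos [0.528  0.0749 0.1186] yaw 31.04 z [ 0.002  0.    -1.   ] F [ 0.07  0.05 -0.  ] M [ 0.055 -0.025 -0.034] open 44.1 ff 0.0 q [ 0.14  0.23 -0.33  1.   -0.    2.74]
t: 4.8
position: [0.5264, 0.076, 0.1175]
tcp_rot: [-3.025, -0.839, 0.001]
force: [-3.1, 3.8, 3.3]
opening: 0.0104
finger_force: 39.6
t 4.8 pos [0.5264 0.076  0.1175] yaw 31.02 z [-0.001  0.002 -1.   ] F [-3.1   3.78  3.27] M [ 0.93   0.648 -0.473] open 10.41 ff 39.6 q [ 0.14  0.23 -0.34  1.    0.    2.74]
```

```bash
python3 - <<'E'
from h import *
o=[]
for n in M:
    im=bot.read_camera(n)[:,:,::-1]; c=proj(n,[[.5265,.074,.14]])[0].astype(int)
    o.append(cv2.resize(im[c[1]-40:c[1]+40,c[0]-40:c[0]+40],(400,400),interpolation=cv2.INTER_CUBIC))
cv2.imwrite("pics/g1.png",np.hstack(o))
E
python3 st.py
```

```text
t 4.9 pos [0.5264 0.076  0.1175] yaw 31.03 z [-0.001  0.002 -1.   ] F [-2.47  4.27  3.63] M [ 0.918  0.688 -0.374] open 10.36 ff 38.9 q [ 0.14  0.23 -0.34  1.    0.    2.74]
```

View pics/g1.png

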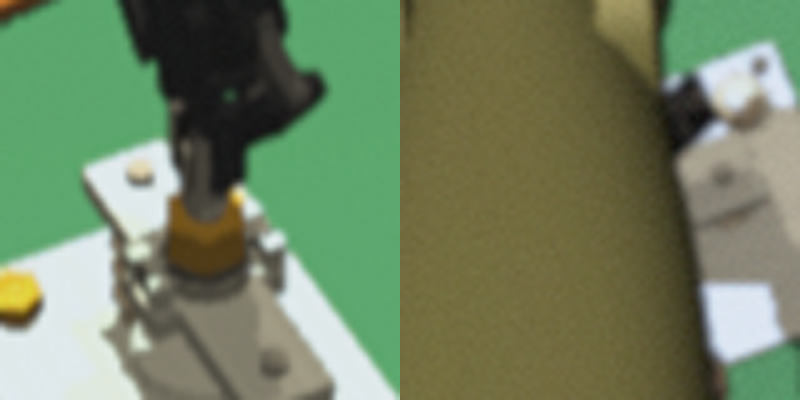

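The side view (left) shows the fingertips ending at the nut's upper edge (about (205,215) in the crop), closed on the head; the nut is uncovered. In the right view the arm hides the coupler. I'll compare this with the projected TCP before going on.

```bash
python3 - <<'E'
from h import *
c=proj("side",[[.5265,.074,.14]])[0].astype(int)
d=np.array([.515,-.857,0]);x=np.array([.857,.515,0])
for nm,p in dict(tcp=[.5264,.076,.1175],nuttop=[.5267,.0742,.136]).items():
    for k in(0,.005,.016):
        for w in(-.011,.011): print(nm,k,w,((proj("side",[np.array(p)+k*d+w*x])[0]-c+40)*5).round())
E
python3 -m creep '[[[-0.2,0,0,0,0,0,0],[-0.2,0,0,0,0,0,0],[-0.2,0,0,0,0,0,0],[-0.2,0,0,0,0,0,0],[-0.2,0,0,0,0,0,0]]]' 20
python3 st.py
python3 -m creep '[[[0.3,0,0,0,0,0,0],[0.3,0,0,0,0,0,0]]]' 20
python3 -m creep '[[[0.5,0,0,0,0,0,0],[0.5,0,0,0,0,0,0]]]' 20
python3 -m creep '[[[0.6,0,0,0,0,0,0],[0.6,0,0,0,0,0,0]]]' 20
python3 -m creep '[[[0.7,0,0,0,0,0,0],[0.7,0,0,0,0,0,0]]]' 20
```

```text
tcp 0 -0.011 [180. 247.]
tcp 0 0.011 [224. 226.]
tcp 0.005 -0.011 [187. 254.]
tcp 0.005 0.011 [231. 233.]
tcp 0.016 -0.011 [202. 270.]
tcp 0.016 0.011 [246. 249.]
nuttop 0 -0.011 [181. 219.]
nuttop 0 0.011 [226. 198.]
nuttop 0.005 -0.011 [188. 226.]
nuttop 0.005 0.011 [232. 205.]
nuttop 0.016 -0.011 [203. 242.]
nuttop 0.016 0.011 [247. 221.]
t: 5.4
position: [0.5272, 0.0747, 0.1174]
tcp_rot: [3.027, 0.84, 0.0]
force: [0.0, -0.1, 0.2]
opening: 0.0512
finger_force: 0.0
t 5.4 pos [0.5272 0.0747 0.1174] yaw 31.04 z [ 0. -0. -1.] F [ 0.02 -0.13  0.23] M [-0.006 -0.008 -0.017] open 51.18 ff 0.0 q [ 0.14  0.23 -0.34  1.   -0.    2.74]
t: 5.6
position: [0.5271, 0.0748, 0.1174]
tcp_rot: [3.027, 0.841, -0.0]
force: [0.0, -0.2, -0.1]
opening: 0.0299
finger_force: 0.0
t: 5.8
position: [0.5272, 0.0749, 0.1174]
tcp_rot: [-3.027, -0.841, -0.0]
force: [0.1, -0.1, 0.1]
opening: 0.0212
finger_force: 0.0
t: 6.0
position: [0.5271, 0.0748, 0.1174]
tcp_rot: [3.027, 0.841, 0.0]
force: [-0.7, 0.2, -0.1]
opening: 0.0172
finger_force: 0.0
t: 6.2
position: [0.5267, 0.0756, 0.1174]
tcp_rot: [-3.025, -0.841, 0.001]
force: [-1.7, 3.7, 2.2]
opening: 0.0126
finger_force: 2.1
```

The fingers pass 32 mm freely, so the pads' working tips sit higher than the TCP suggests. I'll descend carefully with the fingers at about 45 mm, watching the force.

```bash
python3 -m creep '[[[0,0,0,0,0,0,0],[0,0,0,0,0,0,0],[0,0,0,0,0,0,0],[0,0,0,0,0,0,0],[0,0,-0.05,-0.3,0,0,0],[0,0,0,-0.3,0,0,0],[0,0,0,0,0,0,0]]]' 20
python3 -m creep '[[[0.3,0,0,0,0,0,0],[0.3,0,0,0,0,0,0],[0.3,0,0,0,0,0,0]]]' 20
python3 -m creep '[[[0.6,0,0,0,0,0,0],[0.6,0,0,0,0,0,0]]]' 20
python3 st.py
```

```text
t: 6.9
position: [0.5267, 0.0742, 0.1108]
tcp_rot: [-3.027, -0.841, 0.002]
force: [-0.2, -0.2, -0.4]
opening: 0.0426
finger_force: 0.0
t: 7.2
position: [0.5272, 0.0744, 0.1115]
tcp_rot: [3.027, 0.841, 0.0]
force: [1.0, 0.8, 1.0]
opening: 0.0298
finger_force: 0.0
t: 7.4
position: [0.5272, 0.0744, 0.1115]
tcp_rot: [-3.027, -0.841, -0.0]
force: [-0.5, -0.5, 1.5]
opening: 0.017
finger_force: 0.0
t 7.4 pos [0.5272 0.0744 0.1115] yaw 31.04 z [ 0.  0. -1.] F [-0.5  -0.54  1.48] M [ 0.032  0.035 -0.042] open 16.96 ff 0.0 q [ 0.14  0.24 -0.34  0.99  0.    2.74]
```

```bash
python3 -m creep '[[[0,0,0,0,0,0,0],[0,0,0,0,0,0,0],[0,0,0,0,0,0,0],[0,0,0,0,0,0,0],[0,0,0,-0.3,0,0,0],[0,0,0,-0.3,0,0,0],[0,0,0,0,0,0,0]]]' 20
python3 -m creep '[[[0.3,0,0,0,0,0,0],[0.3,0,0,0,0,0,0],[0.3,0,0,0,0,0,0]]]' 20
python3 -m creep '[[[0.5,0,0,0,0,0,0],[0.5,0,0,0,0,0,0]]]' 20
python3 st.py
```

```text
t: 8.1
position: [0.5266, 0.0743, 0.1048]
tcp_rot: [-3.027, -0.841, 0.002]
force: [0.1, 0.1, 0.7]
opening: 0.0427
finger_force: 0.0
t: 8.4
position: [0.5272, 0.0744, 0.1055]
tcp_rot: [3.027, 0.841, 0.0]
force: [-0.3, -1.0, 0.2]
opening: 0.03
finger_force: 0.0
t: 8.6
position: [0.5272, 0.0744, 0.1055]
tcp_rot: [3.027, 0.841, 0.0]
force: [-0.8, 0.2, 0.6]
opening: 0.021
finger_force: 0.0
t 8.6 pos [0.5272 0.0744 0.1055] yaw 31.04 z [ 0.  0. -1.] F [-0.78  0.2   0.62] M [ 0.051 -0.021  0.054] open 21.02 ff 0.0 q [ 0.14  0.24 -0.35  0.98  0.    2.74]
```

Run:
```python
from h import *
im=bot.read_camera("side")[:,:,::-1]; c=proj("side",[[.5265,.074,.14]])[0].astype(int)
cv2.imwrite("pics/g2.png",cv2.resize(im[c[1]-55:c[1]+35,c[0]-45:c[0]+45],(600,600),interpolation=cv2.INTER_CUBIC))
```

```text
(no output)
```

View pics/g2.png

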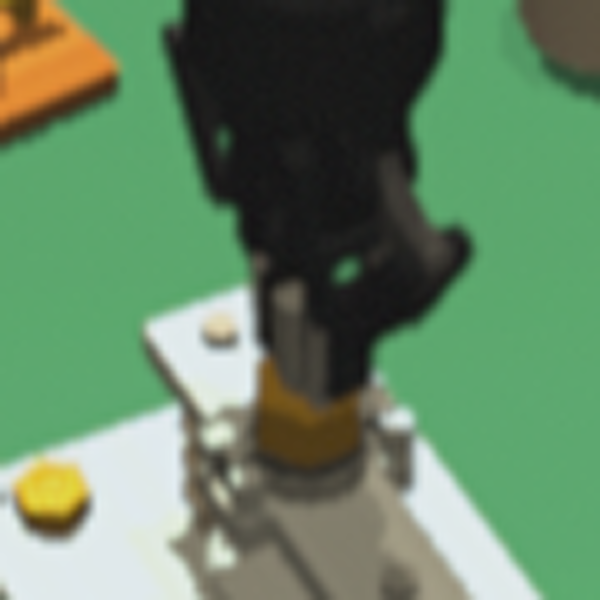

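The side view shows both fingertips ending near (345,400), still at the nut's top edge rather than beside its flats; the nut's front faces are clear. The contact points are about 20 mm higher than the TCP reading suggests, so I'll keep descending in guarded steps.

```bash
python3 -m creep '[[[0,0,0,0,0,0,0],[0,0,0,0,0,0,0],[0,0,0,0,0,0,0],[0,0,0,0,0,0,0],[0,0,0,-0.3,0,0,0],[0,0,0,-0.3,0,0,0],[0,0,0,0,0,0,0]]]' 20
python3 -m creep '[[[0.3,0,0,0,0,0,0],[0.3,0,0,0,0,0,0],[0.3,0,0,0,0,0,0]]]' 20
python3 -m creep '[[[0.4,0,0,0,0,0,0],[0.4,0,0,0,0,0,0]]]' 20
python3 st.py
```

```text
t: 9.35
position: [0.5266, 0.0743, 0.0987]
tcp_rot: [-3.027, -0.841, 0.002]
force: [0.2, -0.1, 0.3]
opening: 0.0429
finger_force: 0.0
t: 9.65
position: [0.5272, 0.0744, 0.0995]
tcp_rot: [-3.027, -0.841, -0.0]
force: [0.7, 0.2, 1.2]
opening: 0.0298
finger_force: 0.0
t: 9.85
position: [0.5272, 0.0744, 0.0995]
tcp_rot: [-3.027, -0.841, -0.0]
force: [-0.5, -0.1, 0.2]
opening: 0.0261
finger_force: 0.0
t 9.85 pos [0.5272 0.0744 0.0995] yaw 31.04 z [ 0.  0. -1.] F [-0.46 -0.07  0.23] M [0.05  0.049 0.013] open 26.06 ff 0.0 q [ 0.14  0.25 -0.36  0.96  0.    2.74]
```

```bash
python3 -m creep '[[[0,0,0,0,0,0,0],[0,0,0,0,0,0,0],[0,0,0,0,0,0,0],[0,0,0,-0.2,0,0,0],[0,0,0,-0.2,0,0,0],[0,0,0,0,0,0,0]]]' 20
python3 -m creep '[[[0.3,0,0,0,0,0,0],[0.3,0,0,0,0,0,0],[0.3,0,0,0,0,0,0]]]' 20
python3 -m creep '[[[0,0,0,0,0,0,0],[0,0,0,0,0,0,0],[0,0,0,0,0,0,0],[0,0,0,-0.2,0,0,0],[0,0,0,-0.2,0,0,0],[0,0,0,0,0,0,0]]]' 20
python3 -m creep '[[[0.3,0,0,0,0,0,0],[0.3,0,0,0,0,0,0],[0.3,0,0,0,0,0,0]]]' 20
python3 st.py
python3 - <<'E'
from h import *
im=bot.read_camera("side")[:,:,::-1]; c=proj("side",[[.5265,.074,.14]])[0].astype(int)
cv2.imwrite("pics/g3.png",cv2.resize(im[c[1]-55:c[1]+35,c[0]-45:c[0]+45],(600,600),interpolation=cv2.INTER_CUBIC))
E
```

```text
t: 10.45
position: [0.5268, 0.0743, 0.095]
tcp_rot: [-3.027, -0.841, 0.001]
force: [0.1, -0.6, -0.4]
opening: 0.0426
finger_force: 0.0
t: 10.75
position: [0.526, 0.0759, 0.0955]
tcp_rot: [-3.023, -0.841, 0.001]
force: [-4.2, 4.4, 2.9]
opening: 0.031
finger_force: 19.8
t: 11.35
position: [0.5268, 0.0742, 0.091]
tcp_rot: [3.027, 0.84, -0.001]
force: [-0.1, 0.5, -0.3]
opening: 0.0428
finger_force: 0.0
t: 11.65
position: [0.5261, 0.0759, 0.0915]
tcp_rot: [-3.023, -0.84, 0.001]
force: [-3.4, 4.6, 2.2]
opening: 0.0317
finger_force: 20.2
t 11.65 pos [0.5261 0.0759 0.0915] yaw 31.07 z [-0.002  0.003 -1.   ] F [-3.35  4.58  2.22] M [ 1.009  0.765 -0.23 ] open 31.69 ff 20.2 q [ 0.14  0.25 -0.37  0.95  0.    2.74]
```

View pics/g3.png

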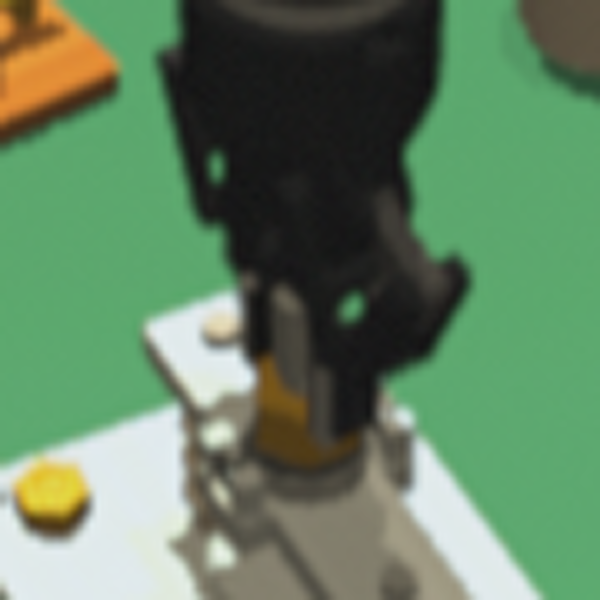

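The fingers are now beside the nut: the near tip is at about (335,440), the nut bottom at about y=465, and the 31.7 mm opening matches the flats. The grip pulled the TCP to (0.526, 0.076), so I'll recentre, go 3 mm deeper and regrip.

```bash
python3 -m creep '[[[0,0,0,0,0,0,0],[0,0,0,0,0,0,0],[0,0,0,0,0,0,0],[0,-0.08,0.16,-0.3,0,0,0],[0,0,0,0,0,0,0],[0.3,0,0,0,0,0,0],[0.3,0,0,0,0,0,0],[0.4,0,0,0,0,0,0],[0.4,0,0,0,0,0,0]]]' 20
python3 st.py
python3 -m creep '[[[0.5,0,0,0,0,0,0],[0.6,0,0,0,0,0,0],[0.6,0,0,0,0,0,0]]]' 70
python3 st.py
```

```text
t: 12.6
position: [0.5262, 0.0759, 0.0884]
tcp_rot: [-3.027, -0.84, 0.0]
force: [-0.1, 0.1, 0.0]
opening: 0.0319
finger_force: 20.1
t 12.6 pos [0.5262 0.0759 0.0884] yaw 31.03 z [-0.  0. -1.] F [-0.07  0.14  0.01] M [ 0.015  0.193 -0.156] open 31.89 ff 20.1 q [ 0.14  0.25 -0.38  0.94  0.    2.74]
t: 12.9
position: [0.5262, 0.0759, 0.0886]
tcp_rot: [-3.027, -0.84, 0.0]
force: [-2.3, -0.4, 5.0]
opening: 0.03
finger_force: 69.6
t 12.9 pos [0.5262 0.0759 0.0886] yaw 31.04 z [-0. -0. -1.] F [-2.28 -0.41  4.99] M [ 0.023  0.643 -0.231] open 29.97 ff 69.6 q [ 0.14  0.25 -0.38  0.94  0.    2.74]
```

Well centred. Next I'll loosen counterclockwise, rising with the thread.

```bash
python3 -m creep '[[[0.6,0,0,0.02,0,0,0.1],[0.6,0,0,0.02,0,0,0.1],[0.6,0,0,0.02,0,0,0.1],[0.6,0,0,0,0,0,0]]]' 70
python3 st.py
python3 -m creep '[[[0.6,0,0,0.02,0,0,0.1],[0.6,0,0,0.02,0,0,0.1],[0.6,0,0,0.02,0,0,0.1],[0.6,0,0,0,0,0,0]]]' 70
python3 st.py
python3 -m creep '[[[0.6,0,0,0.02,0,0,0.1],[0.6,0,0,0.02,0,0,0.1],[0.6,0,0,0.02,0,0,0.1],[0.6,0,0,0,0,0,0]]]' 70
python3 st.py
```

```text
t: 13.3
position: [0.5261, 0.076, 0.0889]
tcp_rot: [-2.867, -1.285, 0.001]
force: [-2.5, -1.0, 2.1]
opening: 0.0299
finger_force: 69.3
t 13.3 pos [0.5261 0.076  0.0889] yaw 48.28 z [-0.  0. -1.] F [-2.49 -1.04  2.05] M [-0.007  0.482  0.06 ] open 29.91 ff 69.3 q [ 0.14  0.25 -0.38  0.94  0.    2.44]
t: 13.7
position: [0.5261, 0.076, 0.0894]
tcp_rot: [-2.644, -1.695, 0.001]
force: [-2.6, -0.3, -0.4]
opening: 0.0297
finger_force: 69.2
t 13.7 pos [0.5261 0.076  0.0894] yaw 65.33 z [-0.  0. -1.] F [-2.61 -0.27 -0.4 ] M [ 0.072  0.384 -0.003] open 29.67 ff 69.2 q [ 0.14  0.25 -0.38  0.94  0.    2.14]
t: 14.1
position: [0.526, 0.076, 0.09]
tcp_rot: [-2.363, -2.07, 0.001]
force: [-1.8, -0.4, -0.9]
opening: 0.0302
finger_force: 69.2
t 14.1 pos [0.526 0.076 0.09 ] yaw 82.44 z [-0.001  0.    -1.   ] F [-1.76 -0.4  -0.94] M [0.12  0.392 0.007] open 30.2 ff 69.2 q [ 0.14  0.25 -0.38  0.94  0.    1.85]
```

The nut followed (opening steady) and the torque fell to zero, so it is loose. Next: release, rise to the spindle head and turn to yaw ~199°.

```bash
python3 -m creep '[[[0,0,0,0,0,0,0],[0,0,0,0,0,0,0],[0,0,0,0,0,0,0],[0,0,0,1,0,0,0],[0,0,0,1,0,0,0],[0,0,0,1.5,0,0,0],[0,0,0,0,0,0,0.145],[0,0,0,0,0,0,0.145],[0,0,0,0,0,0,0.145],[0,0,0,0,0,0,0.145],[0,0,0,0,0,0,0.145],[0,0,0,0,0,0,0.145]]]' 20
python3 -m creep '[[[0,0,0,0,0,0,0.145],[0,0,0,0,0,0,0.145],[0,0,0,0,0,0,0.145],[0,0,0,0,0,0,0.145],[0,0,0,0,0,0,0.145],[0,0,0,0,0,0,0.145],[0,0,0,0,0,0,0.145],[0,0,0,0,0,0,0.145],[0.4,0,0,0,0,0,0],[0.4,0,0,0,0,0,0],[0.4,0,0,0,0,0,0]]]' 20
python3 st.py
python3 -m creep '[[[0.6,0,0,0,0,0,0],[0.7,0,0,0,0,0,0],[0.8,0,0,0,0,0,0],[0.9,0,0,0,0,0,0],[1,0,0,0,0,0,0],[1,0,0,0,0,0,0],[1,0,0,0,0,0,0]]]' 20
python3 st.py
```

```text
t: 15.3
position: [0.527, 0.076, 0.1265]
tcp_rot: [1.258, 2.877, 0.001]
force: [0.4, -0.6, -0.4]
opening: 0.0427
finger_force: 0.0
t: 16.4
position: [0.5266, 0.076, 0.1257]
tcp_rot: [-0.512, 3.099, -0.0]
force: [-0.3, 0.2, -0.4]
opening: 0.0253
finger_force: 0.0
t 16.4 pos [0.5266 0.076  0.1257] yaw 198.78 z [ 0.001  0.    -1.   ] F [-0.28  0.24 -0.43] M [ 0.017  0.02  -0.001] open 25.25 ff 0.0 q [ 0.14  0.22 -0.32  1.02 -0.   -0.18]
t: 17.1
position: [0.5264, 0.0759, 0.1253]
tcp_rot: [-0.516, 3.099, -0.0]
force: [-0.4, -0.7, 0.7]
opening: 0.0094
finger_force: 19.9
t 17.1 pos [0.5264 0.0759 0.1253] yaw 198.91 z [ 0.  0. -1.] F [-0.44 -0.69  0.68] M [-0.016  0.058 -0.058] open 9.37 ff 19.9 q [ 0.14  0.23 -0.33  1.02 -0.   -0.19]
```

The head is gripped (9.4 mm at 20 N). I'll turn clockwise in small guarded steps; a check script stops the chain when the torque rises.

```bash
cat > g.py <<'E'
import sys,numpy as np
from plant import bot
from scipy.spatial.transform import Rotation as R
v=[]
for _ in range(2): bot.read_camera("side"); v.append(bot.sense())
m=R.from_rotvec(v[-1]["tcp_rot"]).as_matrix(); mz=np.mean([s["moment"][2] for s in v])
print(round(v[-1]["t"],2),"yaw",round(np.degrees(np.arctan2(m[1,0],m[0,0]))%360,1),"Mz",round(mz,3))
sys.exit(mz>float(sys.argv[1]))
E
python3 g.py 0.08 &&
python3 -m creep '[[[1,0,0,0,0,0,-0.08]]]' >/dev/null && python3 g.py 0.08 &&
python3 -m creep '[[[1,0,0,0,0,0,-0.08]]]' >/dev/null && python3 g.py 0.08 &&
python3 -m creep '[[[1,0,0,0,0,0,-0.08]]]' >/dev/null && python3 g.py 0.08 &&
python3 -m creep '[[[1,0,0,0,0,0,-0.08]]]' >/dev/null && python3 g.py 0.08 &&
python3 -m creep '[[[1,0,0,0,0,0,-0.08]]]' >/dev/null && python3 g.py 0.08 &&
python3 -m creep '[[[1,0,0,0,0,0,-0.08]]]' >/dev/null && python3 g.py 0.08; python3 st.py
```

```text
17.2 yaw 198.9 Mz -0.008
t 17.2 pos [0.5264 0.0759 0.1253] yaw 198.91 z [ 0.  0. -1.] F [-0.08  0.08  1.19] M [0.005 0.058 0.022] open 9.15 ff 19.9 q [ 0.14  0.23 -0.33  1.02 -0.   -0.19]False
```

```bash
sed -i 's/sys.exit(mz>float(sys.argv\[1\]))/sys.exit(int(mz>float(sys.argv[1])))/' g.py
python3 -m creep '[[[1,0,0,0,0,0,-0.08]]]' >/dev/null && python3 g.py 0.08 &&
python3 -m creep '[[[1,0,0,0,0,0,-0.08]]]' >/dev/null && python3 g.py 0.08 &&
python3 -m creep '[[[1,0,0,0,0,0,-0.08]]]' >/dev/null && python3 g.py 0.08 &&
python3 -m creep '[[[1,0,0,0,0,0,-0.08]]]' >/dev/null && python3 g.py 0.08 &&
python3 -m creep '[[[1,0,0,0,0,0,-0.08]]]' >/dev/null && python3 g.py 0.08 &&
python3 -m creep '[[[1,0,0,0,0,0,-0.08]]]' >/dev/null && python3 g.py 0.08; python3 st.py
```

```text
17.4 yaw 194.3 Mz -0.054
17.6 yaw 189.8 Mz -0.02
17.8 yaw 185.3 Mz -0.077
18.0 yaw 180.7 Mz -0.088
18.2 yaw 176.2 Mz -0.062
18.4 yaw 171.6 Mz -0.058
t 18.4 pos [0.5265 0.0758 0.1253] yaw 171.6 z [ 0. -0. -1.] F [ 0.78 -1.05  1.37] M [-0.328 -0.152  0.023] open 9.53 ff 19.9 q [ 0.14  0.23 -0.33  1.02 -0.    0.29]
```

```bash
sed -i 's/int(mz>float(sys.argv\[1\]))/int(abs(mz+0.06)>float(sys.argv[1]))/' g.py
python3 -m creep '[[[1,0,0,0,0,0,-0.07]]]' >/dev/null && python3 g.py 0.09 &&
python3 -m creep '[[[1,0,0,0,0,0,-0.07]]]' >/dev/null && python3 g.py 0.09 &&
python3 -m creep '[[[1,0,0,0,0,0,-0.07]]]' >/dev/null && python3 g.py 0.09 &&
python3 -m creep '[[[1,0,0,0,0,0,-0.07]]]' >/dev/null && python3 g.py 0.09 &&
python3 -m creep '[[[1,0,0,0,0,0,-0.07]]]' >/dev/null && python3 g.py 0.09 &&
python3 -m creep '[[[1,0,0,0,0,0,-0.07]]]' >/dev/null && python3 g.py 0.09 &&
python3 -m creep '[[[1,0,0,0,0,0,-0.07]]]' >/dev/null && python3 g.py 0.09 &&
python3 -m creep '[[[1,0,0,0,0,0,-0.07]]]' >/dev/null && python3 g.py 0.09 ; python3 st.py
```

```text
18.6 yaw 167.6 Mz -0.051
18.8 yaw 163.6 Mz -0.065
19.0 yaw 159.6 Mz -0.064
19.2 yaw 155.6 Mz -0.062
19.4 yaw 151.5 Mz -0.065
19.6 yaw 147.5 Mz -0.098
19.8 yaw 143.5 Mz -0.032
20.0 yaw 139.5 Mz -0.056
t 20.0 pos [0.5263 0.0756 0.1253] yaw 139.51 z [ 0.    -0.001 -1.   ] F [-0.35 -5.64  3.82] M [-0.955 -0.083  0.018] open 9.46 ff 20.1 q [ 0.14  0.23 -0.33  1.02 -0.    0.85]
```

```bash
python3 -m creep '[[[1,0,-0.1,0,0,0,-0.05]]]' >/dev/null && python3 g.py 0.09 && python3 st.py
python3 -m creep '[[[1,0,0,0,0,0,-0.06]]]' >/dev/null && python3 g.py 0.09 &&
python3 -m creep '[[[1,0,0,0,0,0,-0.06]]]' >/dev/null && python3 g.py 0.09 &&
python3 -m creep '[[[1,0,0,0,0,0,-0.06]]]' >/dev/null && python3 g.py 0.09 &&
python3 -m creep '[[[1,0,0,0,0,0,-0.06]]]' >/dev/null && python3 g.py 0.09 &&
python3 -m creep '[[[1,0,0,0,0,0,-0.06]]]' >/dev/null && python3 g.py 0.09 &&
python3 -m creep '[[[1,0,0,0,0,0,-0.06]]]' >/dev/null && python3 g.py 0.09  ; python3 st.py
```

```text
20.2 yaw 136.7 Mz -0.08
t 20.2 pos [0.5263 0.0755 0.1253] yaw 136.67 z [ 0.     0.001 -1.   ] F [ 0.19 -0.72  3.4 ] M [-0.273 -0.083 -0.055] open 9.62 ff 20.1 q [ 0.14  0.22 -0.33  1.02  0.    0.9 ]
20.4 yaw 133.2 Mz -0.051
20.6 yaw 129.8 Mz 0.01
20.8 yaw 126.3 Mz 0.038
t 20.8 pos [0.5263 0.0754 0.1253] yaw 126.34 z [-0.     0.001 -1.   ] F [0.27 0.2  5.05] M [-0.054  0.037  0.074] open 9.36 ff 20.1 q [ 0.14  0.22 -0.33  1.02  0.    1.08]
```

Torque is rising about 1 N m/rad from yaw ~132.5°, which is the touch. I'll take one small step to confirm it.

```bash
python3 -m creep '[[[1,0,0,0,0,0,-0.03]]]' >/dev/null ; python3 g.py 0.09; python3 g.py 0.09
```

```text
21.0 yaw 124.5 Mz 0.068
21.1 yaw 124.5 Mz 0.091
```

Touch confirmed (~0.14 N m, touch yaw ~132.5°). Now I'll back off to about 222.5°.

```bash
python3 -m creep '[[[1,0,0,0,0,0,0.12],[1,0,0,0,0,0,0.14],[1,0,0,0,0,0,0.14],[1,0,0,0,0,0,0.14],[1,0,0,0,0,0,0.14],[1,0,0,0,0,0,0.14],[1,0,0,0,0,0,0.14],[1,0,0,0,0,0,0.14],[1,0,0,0,0,0,0.14],[1,0,0,0,0,0,0.14],[1,0,0,0,0,0,0.14],[1,0,0,0,0,0,0.14]]]'
python3 -m creep '[[[1,0,0,0,0,0,0.05],[1,0,0,0,0,0,0],[1,0,0,0,0,0,0],[1,0,0,0,0,0,0]]]'
python3 st.py; python3 g.py 1
```

```text
t: 22.3
position: [0.5264, 0.0761, 0.1253]
tcp_rot: [-1.072, 2.952, 0.004]
force: [-1.0, 3.4, 4.7]
opening: 0.0094
finger_force: 20.1
t: 22.7
position: [0.5263, 0.076, 0.1252]
tcp_rot: [-1.135, 2.928, 0.003]
force: [-1.4, 5.6, 4.2]
opening: 0.0093
finger_force: 20.2
t 22.7 pos [0.5263 0.076  0.1252] yaw 222.38 z [-0.     0.002 -1.   ] F [-1.44  5.63  4.15] M [ 1.218  0.136 -0.059] open 9.35 ff 20.2 q [ 0.14  0.22 -0.33  1.02  0.   -0.6 ]
22.8 yaw 222.4 Mz -0.003
```

Yaw is 222.4°, a 90° back-off from touch. Next I'll release, turn to 202.4° (nut flats), descend and grip the nut.

```bash
python3 -m creep '[[[0.8,0,0.08,0,0,0,0],[0,0,0,0,0,0,0],[0,0,0,0,0,0,0],[0,0,0,0,0,0,0],[0,0,0,0,0,0,0],[0,0,0,0,0,0,-0.117],[0,0,0,0,0,0,-0.116],[0,0,0,0,0,0,-0.116],[0,0,0,0,0,0,0],[0,0,0,0,0,0,0]]]' 20
python3 st.py
python3 -m creep '[[[0,0,0,-1.2,0,0,0],[0,0,0,-1.2,0,0,0],[0,0,0,-0.8,0,0,0],[0,0,0,-0.3,0,0,0],[0,0,0,0,0,0,0],[0,0,0,0,0,0,0]]]' 20
python3 st.py
```

```text
t: 23.8
position: [0.5263, 0.0756, 0.1251]
tcp_rot: [0.615, -3.081, 0.0]
force: [0.2, -0.6, 0.2]
opening: 0.0425
finger_force: 0.0
t 23.8 pos [0.5263 0.0756 0.1251] yaw 202.56 z [-0. -0. -1.] F [ 0.18 -0.63  0.21] M [-0.054 -0.    -0.03 ] open 42.48 ff 0.0 q [ 0.14  0.23 -0.33  1.02 -0.   -0.25]
t: 24.4
position: [0.5264, 0.0758, 0.0903]
tcp_rot: [-0.611, 3.082, -0.0]
force: [0.1, 1.2, 1.1]
opening: 0.0427
finger_force: 0.0
t 24.4 pos [0.5264 0.0758 0.0903] yaw 202.42 z [ 0. -0. -1.] F [0.15 1.16 1.06] M [0.038 0.015 0.006] open 42.72 ff 0.0 q [ 0.14  0.25 -0.37  0.94 -0.   -0.25]
```

```bash
python3 -m creep '[[[0.3,0,0,0,0,0,0],[0.3,0,0,0,0,0,0],[0.4,0,0,0,0,0,0],[0.5,0,0,0,0,0,0],[0.5,0,0,0,0,0,0]]]' 50
python3 st.py; python3 g.py 1
python3 -m creep '[[[0.5,0,0,-0.02,0,0,-0.1]]]' >/dev/null && python3 g.py 1
python3 -m creep '[[[0.5,0,0,-0.02,0,0,-0.08]]]' >/dev/null && python3 g.py 1;python3 st.py
```

```text
t: 24.9
position: [0.5267, 0.0761, 0.0909]
tcp_rot: [-0.611, 3.081, 0.001]
force: [-1.6, 0.1, 5.9]
opening: 0.0305
finger_force: 49.5
t 24.9 pos [0.5267 0.0761 0.0909] yaw 202.42 z [ 0.001  0.001 -1.   ] F [-1.57  0.14  5.87] M [ 0.252  0.444 -0.021] open 30.55 ff 49.5 q [ 0.14  0.25 -0.37  0.94  0.   -0.25]
25.0 yaw 202.4 Mz -0.011
25.2 yaw 196.6 Mz -0.063
25.4 yaw 192.1 Mz -0.074
t 25.4 pos [0.5267 0.0759 0.0906] yaw 192.13 z [ 0.001  0.    -1.   ] F [-3.3   1.77 10.41] M [ 0.16   0.728 -0.011] open 30.6 ff 49.9 q [ 0.14  0.25 -0.37  0.94  0.   -0.07]
```

```bash
python3 -m creep '[[[0.5,0,0,0.02,0,0,-0.06]]]' >/dev/null && python3 g.py 0.28 &&
python3 -m creep '[[[0.5,0,0,0,0,0,-0.06]]]' >/dev/null && python3 g.py 0.28 &&
python3 -m creep '[[[0.5,0,0,0,0,0,-0.06]]]' >/dev/null && python3 g.py 0.28 &&
python3 -m creep '[[[0.5,0,0,-0.01,0,0,-0.06]]]' >/dev/null && python3 g.py 0.28 &&
python3 -m creep '[[[0.5,0,0,-0.01,0,0,-0.06]]]' >/dev/null && python3 g.py 0.28;python3 st.py
```

```text
25.6 yaw 188.7 Mz -0.022
25.8 yaw 185.3 Mz -0.035
26.0 yaw 181.9 Mz -0.025
26.2 yaw 178.5 Mz -0.049
26.4 yaw 175.1 Mz 0.002
t 26.4 pos [0.5267 0.0757 0.0901] yaw 175.07 z [ 0.001 -0.    -1.   ] F [0.42 0.91 5.08] M [0.127 0.067 0.011] open 30.52 ff 49.9 q [ 0.14  0.25 -0.38  0.94 -0.    0.23]
```

```bash
python3 -m creep '[[[0.5,0,0,-0.01,0,0,-0.06]]]' >/dev/null && python3 g.py 0.28 &&
python3 -m creep '[[[0.5,0,0,-0.01,0,0,-0.06]]]' >/dev/null && python3 g.py 0.28 &&
python3 -m creep '[[[0.5,0,0,-0.01,0,0,-0.06]]]' >/dev/null && python3 g.py 0.28 &&
python3 -m creep '[[[0.5,0,0,-0.01,0,0,-0.05]]]' >/dev/null && python3 g.py 0.28 &&
python3 -m creep '[[[0.5,0,0,-0.01,0,0,-0.05]]]' >/dev/null && python3 g.py 0.28;python3 st.py
```

```text
26.6 yaw 171.6 Mz 0.057
26.8 yaw 168.2 Mz 0.057
27.0 yaw 164.8 Mz 0.205
27.2 yaw 161.9 Mz 0.265
t 27.2 pos [0.5267 0.0756 0.0898] yaw 161.94 z [ 0.001 -0.    -1.   ] F [-0.15  0.03  6.28] M [-0.039  0.172  0.211] open 30.39 ff 50.0 q [ 0.14  0.25 -0.38  0.94 -0.    0.46]
```

```bash
python3 -m creep '[[[0.5,0,0,-0.01,0,0,-0.05]]]' >/dev/null; python3 g.py 0.28 ; python3 g.py 0.28; python3 st.py
```

```text
27.4 yaw 159.1 Mz 0.319
27.5 yaw 159.1 Mz 0.239
t 27.5 pos [0.5266 0.0755 0.0898] yaw 159.13 z [ 0.001 -0.001 -1.   ] F [-1.33 -0.5   6.27] M [-0.068  0.214  0.227] open 30.48 ff 50.1 q [ 0.14  0.25 -0.38  0.94 -0.    0.51]
```

Torque is about 0.33 N m above the baseline, firm but not overtight. Releasing and withdrawing.

```bash
python3 -m creep '[[[0.2,0,0,0,0,0,0],[0,0,0,0,0,0,0],[0,0,0,0,0,0,0],[0,0,0,0,0,0,0],[0,0,0,1.5,0,0,0],[0,0,0,3,0,0,0],[0,0,0,4,0,0,0],[0,0,0,4,0,0,0],[0,-2,-4,0,0,0,0],[0,-2,-4,0,0,0,0],[0,-2,-4,0,0,0,0],[0,-2,-4,0,0,0,0]]]' 20
python3 -m creep '[[[0,-2,-4,0,0,0,0],[0,-2,-4,0,0,0,0],[0,-2,-4,0,0,0,0],[0,-2,-4,0,0,0,0],[0,-2,-4,0,0,0,0],[0,-2,-4,0,0,0,0],[0,-2,-4,0,0,0,0],[0,-2,-4,0,0,0,0],[0,-2,-4,0,0,0,0],[0,-2,-4,0,0,0,0],[0,-2,-4,0,0,0,0],[0,0,0,0,0,0,0]]]'
python3 - <<'E'
import fit
from fit import *
av={n:np.mean([bot.read_camera(n).astype(float) for _ in range(8)],0) for n in M}
fit.avg=av
for n in M: cv2.imwrite(f"pics/end_{n}.png",av[n][:,:,::-1])
off={"side":np.array([.1,-.9]),"top":np.array([-1.45,-.05])}
for a in range(26,60,4): print("head",a,[round(best(c,np.radians(a),.02,"h",off[c])[0]) for c in M])
c=proj("side",[[.5265,.074,.1]])[0].astype(int); im=av["side"][:,:,::-1]
cv2.imwrite("pics/end.png",cv2.resize(im[c[1]-40:c[1]+50,c[0]-60:c[0]+60],(800,600),interpolation=cv2.INTER_CUBIC))
E
python3 st.py
```

```text
t: 28.7
position: [0.4454, -0.0855, 0.2144]
tcp_rot: [0.574, 3.088, -0.0]
force: [0.0, -1.1, 0.2]
opening: 0.0426
finger_force: 0.0
t: 29.9
position: [0.2237, -0.5284, 0.2134]
tcp_rot: [-0.583, -3.086, 0.002]
force: [0.5, -0.0, 0.0]
opening: 0.0428
finger_force: 0.0
head 26 [1583, 480]
head 30 [1476, 479]
head 34 [1334, 373]
head 38 [870, 318]
head 42 [675, 256]
head 46 [550, 273]
head 50 [472, 309]
head 54 [414, 407]
head 58 [380, 538]
t 30.7 pos [ 0.2264 -0.5242  0.2143] yaw 158.88 z [ 0. -0. -1.] F [0.17 0.42 1.33] M [ 0.045  0.016 -0.001] open 42.45 ff 0.0 q [-1.16  0.25 -0.08  1.23  0.   -0.79][ WARN:0@65.549] global loadsave.cpp:1063 imwrite_ Unsupported depth image for selected encoder is fallbacked to CV_8U.
```

View pics/end.png

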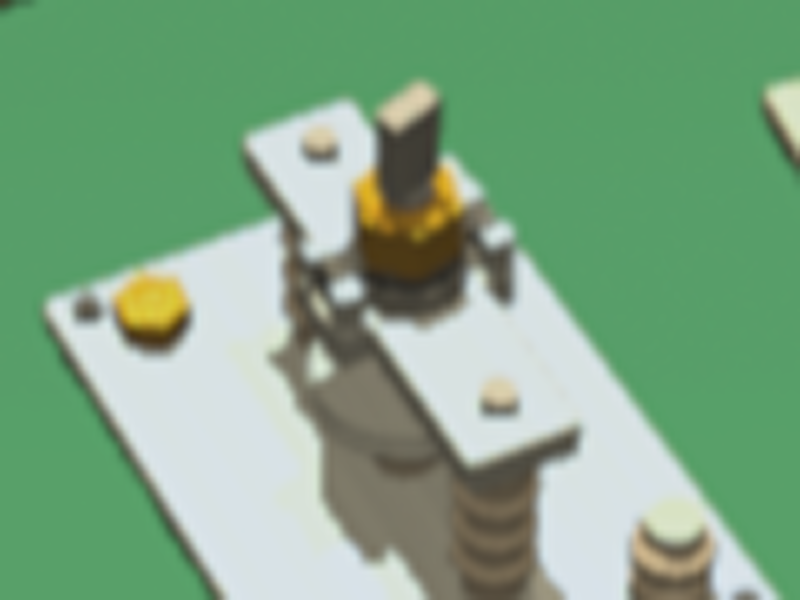

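The final picture shows the head turned (top edge from (378,125) to (435,90)), the nut seated on its washer at about (405,285), and the spare nut and insulator in place. The top view puts the head at ~43°, as set, so the nut did not drag it. Handing in.

```bash
python3 -c "
from plant import bot
print(bot.sign_off())"
```

```text
the job is handed in; nothing more can be done
None
```

I handed the job in at about 31 s. The lock nut was loosened, the plates were brought to touch (about 0.14 N m) and backed off 90° (about 3.1 mm by thread pitch; I did not measure the gap directly), the nut was retightened to about 0.33 N m, and the arm was withdrawn; sign-off returned no verdict.

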